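# Hang the stubby driver on the balancer's retracting hook

### The job

Take the balancer's hook by its round grip, pull it down against its spring, feel the hook in under the wire bail of the driver that stands in the cup, without shoving the driver, and let the hook rise under control until it is fully retracted with the driver hanging from it clear of the cup. Touch only the grip, not the driver itself, do not let the hook fly up, leave the glue bottle and tape roll where they are, and let go at the end.

Things in the scene. Friction and masses are not known exactly. Their poses are not given: they have to be found in the camera images.
- stand: Balancer stand: a grey base plate 130x150x12 mm on the bench with an upright round steel column, 377 mm high, that carries a swivelling arm. Fixed. Origin on the bench under the column's axis; z up; its -x axis points roughly to the robot; the arm points along -x when joint jib is 0.
- jib (a joint): Swing of the balancer's arm about the column, rad, range -0.75 to 0.75, turns freely with little friction. 0: the arm points along the stand's -x; positive swings it to the stand's +y (left seen from the robot). The hook (hook_bottom) lies 187 mm from the column's axis.
- reel (a joint): How far the arm with its hook has been pulled down, m: 0 fully retracted (at the upper stop) to 0.122 (lower stop). The spring pulls it up with about 8 N at 0 and 11 N at 0.1, and throws it up if it is let go.
- grip_ring (a point): Centre of the top face of the ring flange (42 mm diameter, 5 mm thick) of the round black grip on the arm's end. The fingertips can bear on this face to pull down. Above it stands the grip: an upright cylinder 24 mm in diameter, 35 mm high, free to spin, nothing over it. This point is 77.5 mm higher than hook_bottom and 8 mm sideways from it, right above the hook's stem.
- hook_bottom (a point): Wire centre at the lowest point of the steel J hook under the arm's end (wire 6 mm thick). The stem is 8 mm from here on the negative swing side (right) and runs straight up to the arm, whose underside is 58 mm above. The tip is 9 mm from here on the positive swing side (left), its end 12 mm above this point: the hook enters a bail by swinging left.
- cup: Fixed grey parking cup on the bench, about 50 mm outside diameter, 50 mm high, bore about 35 mm in diameter, floor 5 mm thick, in which the driver stands upright with a little play (its bail can rock about 4 mm to each side before the cup holds it firmly). Origin on the bench under its axis.
- driver: The stubby black driver, 42 mm in diameter, 100 mm high, 0.34 to 0.48 kg, standing upright, its nose (33 mm in diameter) in the cup. Origin: centre of its underside; z up along its axis. A wire bail straddles its top (see bail_pivot).
- driver_top (a point): Centre of the driver's top face, 100 mm above its underside, below the bail's bar. It lies in the arc of hook_bottom about the column within 8 mm; the bar points along the arm within about 0.45 rad.
- glue: Bystander: white glue bottle, upright, 42 mm in diameter, 119 mm high; origin at its underside.
- tape: Bystander: roll of white tape lying flat, 72 mm in diameter, 20 mm high; origin at its underside.
- bail_pivot (a point): Point on the driver's axis, 92 mm above its underside, where the bail is clamped to turn about the driver's own x axis. The bail is steel wire 5 mm thick: legs at x = +-23.5 mm, cross bar along x, 58 mm from this point. It leans to +y or -y by up to 0.55 rad, not measured (bar up to 30 mm to either side, 9 mm lower): feel for it. Its clamp holds against a side push of 25 N.
Mind the look-alikes: they are no part of the job. What is meant by the driver is not green, and is the smaller of those in its own colour.

How it is judged (in metres and radians):
On the way, in this order (a step that is already met when the one before it is completed fails the run):
1. the hook has been pulled down at least 80 mm while the driver still stands in its cup (value of joint reel above 0.08 m and distance of driver from where it was at the start of the episode below 0.02 m), for 0.2 s.
2. the driver hangs on the hook, lifted at least 25 mm (height (world z) of driver above 0.03 m and horizontal distance between hook_bottom and driver_top below 0.045 m), for 0.2 s.
At the end, for the whole second after the job is handed in: The hook is retracted to within 12 mm of its upper stop and the driver hangs from it by its bail: underside over 55 mm above the bench (clear of the cup), within 0.55 rad of upright, its top under the hook (within 35 mm sideways, 65 mm in all), moving slower than 0.08 m/s (value of joint reel below 0.012 m and height (world z) of driver above 0.055 m and angle between driver's own z axis and vertical below 0.55 rad and horizontal distance between hook_bottom and driver_top below 0.035 m and distance between hook_bottom and driver_top below 0.065 m and linear speed of driver below 0.08 m/s); the robot touches nothing.
It fails at once if the hook shoves or jerks the driver with more than 20 N (contact force between stand and driver above 20 N).
It fails at once if the fingers touch the driver (contact force between the fingers and driver above 1 N).
It fails at once if the hook flies up (faster than 0.5 m/s) (velocity of joint reel below -0.5 m/s).
It fails at once if the glue bottle or the tape roll is moved by more than 40 mm (distance of any of glue, tape from where it was at the start of the episode above 0.04 m).
It also fails if it takes over 58 s, if anything falls off the work surface, if the arm or the gripper's body presses on something with over 40 N, if the wrist force passes 120 N, or if a joint passes its speed limit or range.

### The arm

A 6-joint arm with a two-finger parallel gripper is mounted at the origin on a cart in front of the work surface, level with it; the furniture and walls round the work are solid. World frame = base frame: x ahead of the robot, y to its left, z up, the work surface at z = 0. Lengths are in mm, angles in rad, forces in N, time in s.
With the tool pointing down it reaches from about 350 to 975 mm from the base axis. Payload 7.1 kg.
Tool frame: the origin (TCP) lies midway between the tips of the shut fingers; the grasp point (between the pads) lies 19 mm behind it (ctrl.tcp_to_grasp is the distance from the TCP to the grasp point, in mm); z points along the fingers, y is the line along which they close (so a half turn about z gives the same grasp; the last joint's range is limited). The gripper opens to 88 mm and grips with 3 to 60 N. Pads are 20 mm wide; open, the fingers measure 115 mm over their backs; the gripper's body (75 mm by 178 mm) begins 61 mm behind the grasp point.
Start: joints at [1.257, 0.423, 1.63, -0, 1.089, -0.019], TCP at [181.561, 598.03, 222.675] pointing down, gripper open.
Joint ranges: [-3, 3], [-0.9, 2.11], [0.09, 2.58], [-1.31, 4.45], [0.11, 2.69], [-2.54, 2.54]. Speed limits (rad/s): [2.39, 2.39, 3.01, 3.14, 3.14, 3.14].

### API

Orientations are given as a rotation vector (axis times angle).
In Python, from workcell import get_obs, cams, ticket, boxes_of, ctrl gives the robot as it stands.
- The arm moves only by the shell command python3 -m creep 'ROWS' [OPENING]. ROWS is JSON, one flat list of numbers, 4 for each row, row after row: the shift along the world's x, y, z in m, then the turn about the world's z in rad. In form: [tx, ty, tz, spin, tx, ty, tz, spin, ...]. A call has 1 to 10 rows; each row is the pose to reach, as a shift and turn from the pose commanded when the call began; what a row does not reach only later rows make up. A row lasts 1/12 s, in which the tool goes at most 41.7 mm and 7.16 degrees, less where a joint would pass 70% of its speed; a pose out of reach is approached as far as the arm can. A call with a gripper value outside its range is refused whole. OPENING is the opening, from 0 (shut) to 1 (fully open), set as the call begins (- or left out, the last holds). The fingers move at their own pace and stop on an object; the grip force is fixed at half the most. Time passes only in rows, so rows that repeat a pose let the fingers close. It gives the time, the measured TCP pose, the force, the opening and the grip force at its end, in the units of the state.
- get_obs(): the state, without advancing time (a new reading comes with each control period).
- cams.get_image(name): name is "side" or "top" or "wrist"; returns (picture, depth): 384x512x3 uint8, red, green, blue; 384x512 float32, mm along the optical axis (not along the pixel's ray), 0 where there is no reading.
- cams.get_calibration(name): a dict with "mtx" (3x3 intrinsics, pixels), "R" (3x3) and "t" (3): a world point X has camera coordinates R X + t; the wrist camera has in their place "mount" (4x4, takes a point from camera to tool coordinates, whose origin is the TCP and whose axes are the flange's). Camera axes: x right, y down, z forward; pixel columns grow to the right and rows downward; lengths in mm; the calibration is good to about 2 mm. A picture is of the moment at which its call begins: read the wrist's pose just before it. get_calibration takes no time and is no camera call.
- ticket.close_job(): hands the job in; it is judged then, once.
Trained networks look in the newest picture that a camera, given by its name, has taken for a name from the list of things; names that differ only in an ending like _2 or _b are one class to them, and where a whole thing is asked for, a point or a joint stands for the part that bears it (a point fixed in the world has none). Each returns a list of dicts, best first, with "score" (0 to 1); they miss things now and then, are a little off and sometimes report something else, mostly with a low value. They report only what shows in the picture. A call takes as long as a camera call. They do not tell look-alikes from the thing itself.
- boxes_of(camera, target): "centre" ([column, row] in pixels, amid what is visible of it).
The state is a dict: "t": time; "qpos": joint angles; "qvel": joint speeds; "joint_torque": joint torques, N m; "ee_pos": TCP position; "orientation": TCP orientation; "ft_force": force on the tool from outside, world axes, zero at the start; "moment": the same for the moment, N m; "width": finger opening in mm; "grasp_force": force on a finger pad.
Only numpy, scipy, OpenCV 4.12 (cv2) and the standard library are available. Lean on these libraries where they do the work, as an engineer would, in place of code of your own. Each camera call takes 0.05 s, during which the arm holds its last target. There are 200 camera calls.

## Working session

There is one attempt and no reset: what is moved stays moved. The work goes in short steps, Python scripts to look and compute and a shell command to move; the robot and the scene stay as the last step left them, time stands still between calls to the robot, and variables do not carry over. Pictures are saved under pics/ and viewed, at most 10 in all, crops included, and the job is handed in when it is done.

```bash
mkdir -p pics
cat > h.py <<'E'
import numpy as np,cv2
from workcell import get_obs,cams,ticket,boxes_of,ctrl
from scipy.spatial.transform import Rotation as R
def cal(n,o=None):
    c=cams.get_calibration(n); K=np.array(c["mtx"])
    if "R" in c: return K,np.array(c["R"]),np.array(c["t"]).ravel()
    o=o or get_obs(); M=np.array(c["mount"]); T=np.eye(4); T[:3,:3]=R.from_rotvec(o["orientation"]).as_matrix(); T[:3,3]=o["ee_pos"]
    W=np.linalg.inv(T@M); return K,W[:3,:3],W[:3,3]
def cloud(n,d,o=None):
    K,r,t=cal(n,o); v,u=np.mgrid[:d.shape[0],:d.shape[1]]
    p=np.stack([(u-K[0,2])/K[0,0]*d,(v-K[1,2])/K[1,1]*d,d],-1)
    P=(p-t)@r; P[d<=0]=np.nan; return P
def shot(n,f=None):
    o=get_obs(); im,d=cams.get_image(n)
    if f: cv2.imwrite("pics/"+f,im[:,:,::-1])
    return im,d,cloud(n,d,o)
E
python3 - <<'E'
from h import *
o=get_obs();print(o["t"],o["ee_pos"],o["orientation"],o["ft_force"],o["width"])
ims=[]
for n in("side","top"):
    im,d,P=shot(n); ims.append(im); np.save(n+"P.npy",P)
    K,r,t=cal(n);print(n,"cam at",(-r.T@t).round())
    for k in("stand","grip_ring","hook_bottom","cup","driver","driver_top","bail_pivot","glue","tape"):
        for b in boxes_of(n,k)[:4]:
            u,v=np.array(b["centre"]).astype(int); print(n,k,round(b["score"],2),(u,v),P[v,u].round())
cv2.imwrite("pics/a_s.png",ims[0][:,:,::-1]);cv2.imwrite("pics/a_t.png",ims[1][:,:,::-1])
print(get_obs()["t"])
E
```

```text
0.0 [181.41014738 597.52425126 221.922463  ] [-4.61379466e-01 -3.10728612e+00  2.30833980e-03] [ 0.0992648  -0.50745132 -0.24594408] 88.18300429324714
side cam at [  -1. -512.  634.]
side stand 0.77 (np.int64(349), np.int64(268)) [672. 110.  82.]
side grip_ring 0.59 (np.int64(361), np.int64(205)) [540. -29. 313.]
side hook_bottom 0.86 (np.int64(354), np.int64(198)) [537. -16. 321.]
side cup 0.93 (np.int64(271), np.int64(320)) [475. 120.  33.]
side driver 0.83 (np.int64(275), np.int64(252)) [591. 257.  82.]
side driver 0.66 (np.int64(268), np.int64(288)) [474. 127. 104.]
side driver 0.65 (np.int64(241), np.int64(268)) [474. 219. 102.]
side driver_top 0.97 (np.int64(242), np.int64(265)) [478. 220. 108.]
side driver_top 0.93 (np.int64(267), np.int64(292)) [471. 127.  96.]
side driver_top 0.62 (np.int64(273), np.int64(252)) [590. 263.  80.]
side driver_top 0.31 (np.int64(360), np.int64(205)) [539. -28. 313.]
side bail_pivot 0.82 (np.int64(271), np.int64(248)) [585. 264.  91.]
side bail_pivot 0.73 (np.int64(266), np.int64(289)) [470. 128. 102.]
side bail_pivot 0.72 (np.int64(241), np.int6
[... 728 characters left out ...]
(313), np.int64(211)) [484. 134. 100.]
top driver 0.73 (np.int64(254), np.int64(165)) [598. 283.  99.]
top driver 0.62 (np.int64(271), np.int64(202)) [488. 242. 202.]
top driver_top 0.81 (np.int64(313), np.int64(212)) [481. 135. 106.]
top driver_top 0.77 (np.int64(255), np.int64(164)) [601. 280.  99.]
top driver_top 0.68 (np.int64(271), np.int64(208)) [485. 240. 133.]
top bail_pivot 0.9 (np.int64(268), np.int64(207)) [487. 247. 133.]
top bail_pivot 0.79 (np.int64(311), np.int64(213)) [478. 140. 107.]
top bail_pivot 0.56 (np.int64(254), np.int64(164)) [602. 283.  96.]
top glue 0.8 (np.int64(215), np.int64(248)) [388. 373. 109.]
top tape 0.82 (np.int64(244), np.int64(266)) [349. 304.   0.]
1.0
```

View both.

View pics/a_s.png

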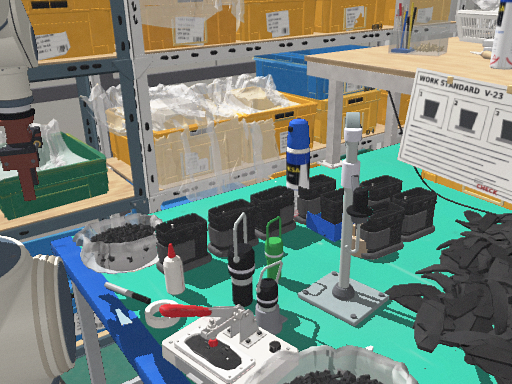

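View pics/a_t.png

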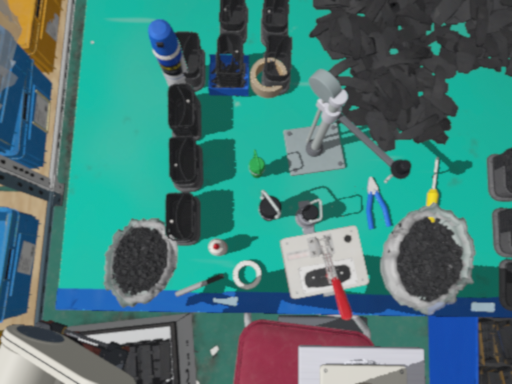

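Run:
```python
from h import *
S=np.load("sideP.npy");T=np.load("topP.npy")
def show(n,P,im,c,hx,hy,z0,z1,zs):
    m=(abs(P[...,0]-c[0])<hx)&(abs(P[...,1]-c[1])<hy)
    for a,b in zs:
        k=m&(P[...,2]>=a)&(P[...,2]<b)
        if k.sum(): q=P[k]; print(n,a,b,k.sum(),"mean",q.mean(0).round(),"min",q.min(0).round(),"max",q.max(0).round(), "col",im[k].mean(0).round())
si=cv2.imread("pics/a_s.png");ti=cv2.imread("pics/a_t.png")
for n,P,im in(("side",S,si),("top",T,ti)):
    print("driver");show(n,P,im,(478,130),40,45,0,0,[(i,i+10) for i in range(20,180,10)])
    print("grip");show(n,P,im,(545,-18),40,45,0,0,[(i,i+10) for i in range(220,370,10)])
    print("column");show(n,P,im,(690,100),40,45,0,0,[(i,i+40) for i in range(20,460,40)])
    print("base");show(n,P,im,(690,100),120,120,0,0,[(7,17)])
for n,box in(("a_s",(210,200,400,340)),):
    pass
c1=cv2.resize(si[190:340,220:400],None,fx=4,fy=4,interpolation=2)[:600]
cv2.imwrite("pics/b.png",c1)
c2=cv2.resize(ti[60:240,250:420],None,fx=3.3,fy=3.3,interpolation=2)
cv2.imwrite("pics/c.png",c2)
```

```text
driver
side 20 30 103 mean [471. 126.  25.] min [456. 115.  20.] max [499. 148.  30.] col [105. 100. 100.]
side 30 40 114 mean [470. 126.  35.] min [443.  88.  30.] max [500. 153.  40.] col [110. 106. 104.]
side 40 50 135 mean [468. 125.  45.] min [438.  89.  40.] max [505. 160.  50.] col [125. 122. 120.]
side 50 60 138 mean [474. 132.  53.] min [458. 117.  50.] max [502. 162.  59.] col [126. 124. 122.]
side 60 70 62 mean [472. 129.  66.] min [460. 121.  61.] max [494. 146.  70.] col [32. 31. 31.]
side 70 80 93 mean [472. 129.  75.] min [460. 119.  70.] max [495. 155.  80.] col [119. 114. 113.]
side 80 90 91 mean [473. 129.  85.] min [460. 120.  80.] max [496. 156.  90.] col [32. 31. 30.]
side 90 100 101 mean [474. 128.  95.] min [455. 120.  90.] max [504. 157. 100.] col [47. 46. 44.]
side 100 110 214 mean [480. 137. 105.] min [455. 120. 100.] max [506. 158. 110.] col [57. 57. 53.]
side 110 120 21 mean [480. 136. 114.] min [455. 132. 110.] max [506. 139. 120.] col [128. 131. 125.]
side 120 130 21 mean [482. 132. 125.] min [456. 130. 120.] max [506. 137. 129.] col [131. 135. 127.]
sid
[... 5309 characters left out ...]
 220 83 mean [670. 128. 200.] min [659. 111. 180.] max [690. 143. 220.] col [142. 145. 132.]
top 220 260 67 mean [671. 130. 237.] min [659. 112. 221.] max [688. 143. 258.] col [144. 146. 134.]
top 260 300 184 mean [662. 116. 286.] min [650.  82. 263.] max [687. 145. 299.] col [139. 135. 131.]
top 300 340 210 mean [666. 126. 315.] min [653. 103. 300.] max [693. 145. 340.] col [175. 171. 168.]
top 340 380 206 mean [665. 124. 370.] min [653. 103. 340.] max [685. 145. 380.] col [174. 169. 165.]
top 380 420 308 mean [680. 130. 393.] min [654. 104. 380.] max [709. 145. 405.] col [151. 149. 139.]
base
top 7 17 2068 mean [670. 115.  12.] min [585. -20.   7.] max [808. 211.  17.] col [144. 143. 131.]
```

View pics/b.png

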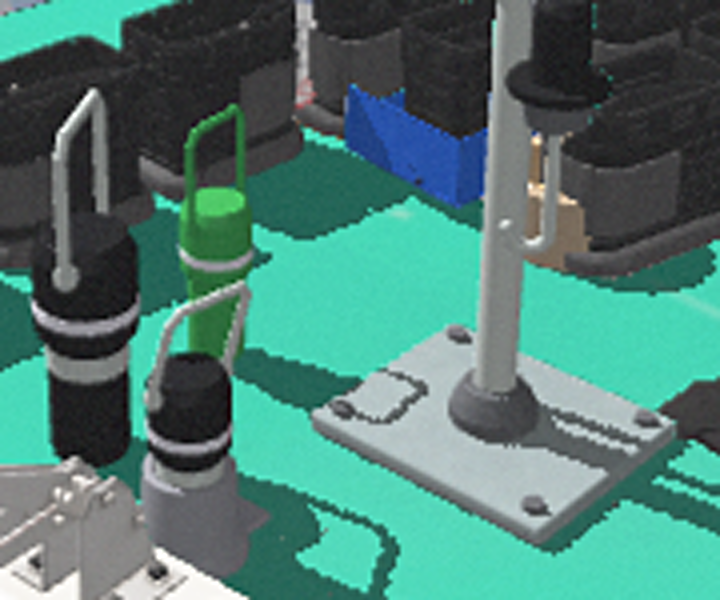

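View pics/c.png

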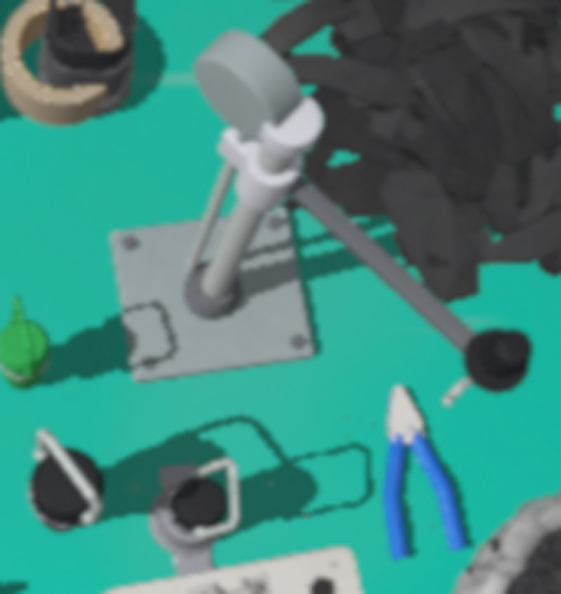

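The small black driver in the cup is the target: its bail leans to −y, with the bar at about y=123, z=154. The grip is at about (546,−20), ring top at about z=301. Next I'll fit the column axis and bar, then compute the arc.

Run:
```python
from h import *
from scipy.optimize import least_squares
S=np.load("sideP.npy").reshape(-1,3);T=np.load("topP.npy").reshape(-1,3)
def fit(P,c,w,z0,z1):
    q=P[(abs(P[:,0]-c[0])<w)&(abs(P[:,1]-c[1])<w)&(P[:,2]>z0)&(P[:,2]<z1)]
    f=lambda p:np.hypot(q[:,0]-p[0],q[:,1]-p[1])-p[2]
    r=least_squares(f,[c[0],c[1],15],loss="soft_l1"); return r.x.round(1),len(q)
for n,P in(("s",S),("t",T),("both",np.vstack([S,T]))):
    print(n,"col",fit(P,(672,124),30,70,250),"grip",fit(P,(546,-20),20,306,330),"drv",fit(P,(481,140),26,60,95))
    q=P[(abs(P[:,0]-481)<30)&(abs(P[:,1]-123)<12)&(P[:,2]>148)&(P[:,2]<162)]
    print(np.polyfit(q[:,0],q[:,1],1).round(3),q[:,2].max(),np.percentile(q[:,0],[2,98]))
    g=P[(abs(P[:,0]-546)<9)&(abs(P[:,1]+20)<9)&(P[:,2]>325)];print("grip top",np.percentile(g[:,2],[50,90]))
    l=P[(np.hypot(P[:,0]-546,P[:,1]+20)<22)&(P[:,2]>295)&(P[:,2]<308)];print("ring",np.percentile(l[:,2],[50,75,90]),l.min(0),l.max(0))
```

```text
s col (array([670. , 121. ,  10.5]), 725) grip (array([547. , -19.9,  11.6]), 219) drv (array([481.9, 142.3,  20.8]), 290)
[4.00000e-02 1.03787e+02] 157.1032379413796 [458.45545237 502.44850957]
grip top [334.31681637 335.90864218]
ring [300.66741689 301.64286554 305.50562838] [524.83557994 -41.12496085 295.50334182] [567.21397761   0.56925605 307.8715961 ]
t col (array([685.4, 113.9,  25.4]), 317) grip (array([546.9, -20.5,  10.9]), 60) drv (array([482. , 139.7,  21. ]), 28)
[3.00000e-02 1.08587e+02] 157.4984241418514 [458.12569775 503.27721725]
grip top [333.56517685 335.90289463]
ring [299.52276033 300.88379741 302.31337411] [526.8057564  -40.5984136  295.52265861] [567.90612024  -1.15150786 307.56061195]
both col (array([675.9, 123.9,  16. ]), 1042) grip (array([546.7, -20.4,  11. ]), 279) drv (array([481.4, 141.4,  19.9]), 318)
[3.60000e-02 1.05781e+02] 157.4984241418514 [458.1596927  502.95510894]
grip top [333.96197859 335.92409535]
ring [300.29952131 301.34761958 304.56454563] [524.83557994 -41.12496085 295.50334182] [567.90612024   0.56925605 307.8715961 ]
```

```bash
python3 -m creep '[0.036,-0.06,0.04,0, 0.072,-0.12,0.08,0, 0.108,-0.18,0.12,0, 0.144,-0.24,0.15,0, 0.180,-0.30,0.15,0, 0.21,-0.35,0.15,0, 0.24,-0.39,0.15,0, 0.27,-0.43,0.15,0, 0.30,-0.47,0.15,0, 0.33,-0.51,0.15,0]' 1
```

```text
t: 1.83
ee_pos: [389.2, 265.4, 351.8]
orientation: [0.461, 3.107, 0.002]
ft_force: [0.3, 0.0, -0.6]
width: 87.7
grasp_force: 0.0
```

```bash
python3 -m creep '[0.02,-0.035,0,0, 0.04,-0.07,0,0, 0.06,-0.105,0,0, 0.08,-0.14,0,0, 0.10,-0.175,0,0, 0.12,-0.21,0,0, 0.135,-0.235,0,0, 0.135,-0.235,0,0, 0.135,-0.235,0,0]'
```

```text
t: 2.58
ee_pos: [523.8, 30.9, 350.6]
orientation: [-0.466, -3.106, -0.0]
ft_force: [0.6, -0.4, -0.1]
width: 88.1
grasp_force: 0.0
```

```bash
python3 -m creep '[0.012,-0.026,0,0, 0.023,-0.051,0,0, 0.023,-0.051,-0.012,0, 0.023,-0.051,-0.026,0, 0.023,-0.051,-0.038,0, 0.023,-0.051,-0.047,0, 0.023,-0.051,-0.047,0, 0.023,-0.051,-0.047,0]'
```

```text
t: 3.25
ee_pos: [546.0, -18.0, 303.4]
orientation: [-0.46, -3.107, 0.0]
ft_force: [-0.7, -0.3, 0.7]
width: 87.8
grasp_force: 0.0
```

```bash
python3 -m creep '[0,0,0,0,0,0,0,0,0,0,0,0,0,0,0,0,0,0,0,0,0,0,0,0,0,0,0,0,0,0,0,0]' 0
python3 - <<'E'
from h import *
shot("side","d.png")
im=cv2.imread("pics/d.png");cv2.imwrite("pics/d2.png",cv2.resize(im[100:290,240:440],None,fx=3,fy=3))
o=get_obs();print(o["t"],o["width"],o["ft_force"],o["moment"])
E
```

```text
t: 3.92
ee_pos: [546.5, -18.9, 303.9]
orientation: [0.462, 3.107, -0.0]
ft_force: [0.4, -0.4, -0.2]
width: 38.1
grasp_force: 0.0
3.9667 33.989649126257696 [-0.47115641  0.43330667 -0.19525072] [ 0.00636645 -0.04563359 -0.02238131]
```

View pics/d2.png

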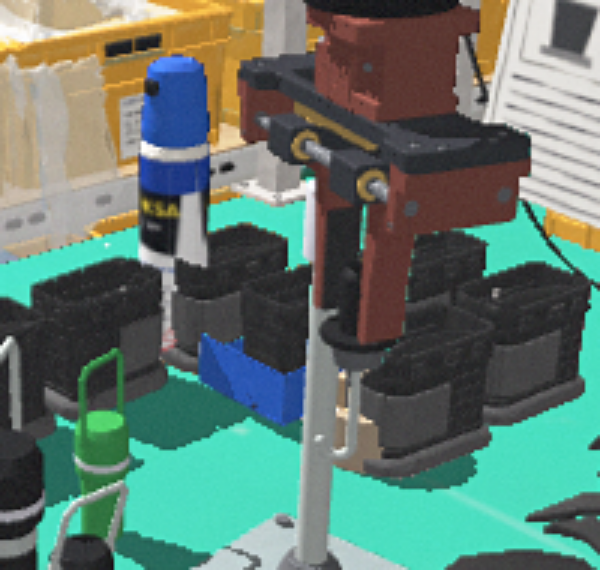

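The fingers straddle the grip at the ring and are still closing. I'll finish the grip.

```bash
python3 -m creep '[0,0,0,0,0,0,0,0,0,0,0,0,0,0,0,0,0,0,0,0,0,0,0,0]' 0
```

```text
t: 4.47
ee_pos: [546.4, -18.9, 303.8]
orientation: [-0.461, -3.107, 0.0]
ft_force: [0.8, -1.1, 0.4]
width: 23.5
grasp_force: 30.0
```

```bash
python3 -m creep '[0,0,-0.005,0,0,0,-0.010,0,0,0,-0.015,0,0,0,-0.020,0,0,0,-0.025,0,0,0,-0.030,0,0,0,-0.030,0]'
```

```text
t: 5.05
ee_pos: [546.9, -19.1, 274.2]
orientation: [0.461, 3.106, -0.0]
ft_force: [-2.1, -2.5, 9.0]
width: 23.2
grasp_force: 30.0
```

```bash
python3 -m creep '[0,0,-0.008,0,0,0,-0.016,0,0,0,-0.024,0,0,0,-0.032,0,0,0,-0.040,0,0,0,-0.048,0,0,0,-0.056,0,0,0,-0.064,0,0,0,-0.070,0,0,0,-0.070,0]'
```

```text
t: 5.88
ee_pos: [547.2, -19.0, 204.2]
orientation: [0.461, 3.106, 0.0]
ft_force: [-1.5, -1.6, 10.4]
width: 23.1
grasp_force: 30.0
```

```bash
python3 -m creep '[-0.0065,0.0062,0,0, -0.0135,0.0125,0,0, -0.020,0.0195,0,0, -0.0257,0.0268,0,0, -0.0308,0.0345,0,0, -0.036,0.0422,0,0, -0.041,0.0505,0,0, -0.0452,0.0586,0,0, -0.0452,0.0586,0,0]'
```

```text
t: 6.63
ee_pos: [501.6, 40.8, 205.1]
orientation: [0.46, 3.106, 0.001]
ft_force: [-3.7, -1.2, 10.3]
width: 23.6
grasp_force: 30.0
```

```bash
python3 -m creep '[-0.005,0.008,0,0, -0.0085,0.0160,0,0, -0.0118,0.0245,0,0, -0.0142,0.033,0,0, -0.016,0.041,0,0, -0.0175,0.0485,0,0, -0.0175,0.0485,0,0]'
python3 - <<'E'
from h import *
o=get_obs();im,d,P=shot("side","e.png");im2,d2,P2=shot("top","e2.png")
a=cv2.resize(cv2.imread("pics/e.png")[200:340,220:350],None,fx=3,fy=3);b=cv2.resize(cv2.imread("pics/e2.png")[160:240,260:360],None,fx=3.5,fy=5.25)
cv2.imwrite("pics/e3.png",np.hstack([a,b[:420]]))
print(o["ee_pos"],o["ft_force"])
for n,Q in(("s",P),("t",P2)):
    q=Q.reshape(-1,3);q=q[(abs(q[:,0]-481)<45)&(abs(q[:,1]-115)<45)]
    for z0,z1 in((110,118),(118,126),(126,134),(134,142),(142,150),(150,158),(158,168),(168,180)):
        k=q[(q[:,2]>z0)&(q[:,2]<z1)]
        for nm,kk in(("L",k[k[:,1]>118]),("R",k[k[:,1]<=118])):
            if len(kk): print(n,z0,nm,len(kk),kk.min(0).round(),kk.max(0).round())
E
```

```text
t: 7.22
ee_pos: [485.7, 89.7, 205.6]
orientation: [0.459, 3.103, 0.003]
ft_force: [-0.3, 0.7, 10.2]
width: 23.0
grasp_force: 30.0
[485.73582308  89.72394323 205.6044173 ] [-0.28985588  0.72894997 10.20477359]
s 110 L 16 [455. 133. 110.] [507. 139. 118.]
s 118 L 13 [455. 130. 119.] [505. 137. 126.]
s 118 R 5 [481.  94. 124.] [484. 102. 126.]
s 126 L 17 [456. 128. 126.] [506. 134. 133.]
s 126 R 29 [480.  86. 126.] [487. 105. 134.]
s 134 L 18 [455. 125. 134.] [507. 132. 142.]
s 134 R 20 [480.  85. 134.] [487. 109. 142.]
s 142 L 19 [456. 122. 142.] [508. 128. 150.]
s 142 R 11 [482.  85. 142.] [487.  90. 149.]
s 150 L 56 [458. 120. 150.] [503. 127. 157.]
s 150 R 12 [483.  84. 151.] [488.  89. 158.]
s 158 R 15 [482.  85. 159.] [488.  89. 167.]
s 168 R 15 [483.  85. 169.] [487.  89. 178.]
t 110 L 6 [458. 136. 111.] [507. 141. 114.]
t 118 L 6 [457. 132. 118.] [506. 137. 126.]
t 118 R 2 [484.  91. 124.] [484.  97. 125.]
t 126 L 3 [456. 131. 127.] [460. 131. 130.]
t 126 R 4 [482.  94. 127.] [485. 105. 134.]
t 134 L 5 [457. 126. 135.] [460. 130. 141.]
t 134 R 3 [482. 103. 136.] [484. 105. 138.]
t 142 L 5 [458. 119. 145.] [480. 127. 150.]
t 150 L 33 [458. 120. 151.] [496. 125. 157.]
```

View pics/e3.png

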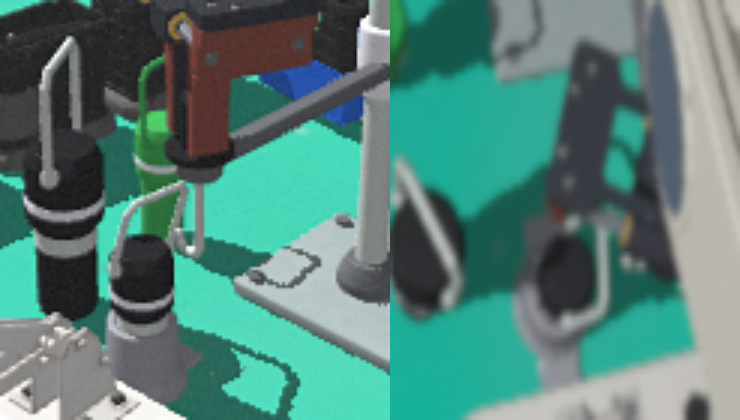

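The hook is just right of the bail. Its tip tops out at about z=140, about 11 mm under the bar. I'll drop 4 mm and then swing in slowly while watching the force.

```bash
python3 -m creep '[0,0,-0.004,0, -0.0007,0.004,-0.004,0, -0.0012,0.008,-0.004,0, -0.0016,0.012,-0.004,0, -0.0019,0.015,-0.004,0, -0.0021,0.018,-0.004,0,-0.0021,0.018,-0.004,0]'
```

```text
t: 7.9
ee_pos: [483.6, 107.2, 201.5]
orientation: [0.46, 3.103, 0.003]
ft_force: [0.3, -1.0, 10.2]
width: 23.0
grasp_force: 30.0
```

```bash
python3 -m creep '[-0.0001,0.002,0,0, -0.0002,0.004,0,0, -0.0003,0.006,0,0, -0.0003,0.008,0,0,-0.0003,0.008,0,0,-0.0003,0.008,0,0]';python3 - <<'E'
from h import *
o=get_obs();im,d,P=shot("side","f.png")
cv2.imwrite("pics/f2.png",cv2.resize(im[200:340,220:350,::-1],None,fx=4,fy=4))
q=P.reshape(-1,3);q=q[(abs(q[:,0]-481)<45)&(abs(q[:,1]-120)<30)]
for z0 in range(118,178,6):
    k=q[(q[:,2]>z0)&(q[:,2]<z0+6)]; m=(k[:,0]>474)&(k[:,0]<494)
    if len(k): print(z0,m.sum(),k[m].min(0).round() if m.any() else "",k[m].max(0).round() if m.any() else "", "legs y",k[~m][:,1].mean().round(1))
E
```

```text
t: 8.4
ee_pos: [483.2, 114.9, 201.4]
orientation: [0.461, 3.104, 0.003]
ft_force: [-0.0, 0.3, 10.5]
width: 23.4
grasp_force: 30.0
118 12 [480. 115. 120.] [484. 127. 124.] legs y 133.3
124 20 [480. 110. 124.] [485. 131. 130.] legs y 131.2
130 17 [479. 111. 130.] [485. 132. 136.] legs y 129.5
136 6 [480. 112. 137.] [484. 114. 141.] legs y 128.6
142 9 [479. 111. 142.] [484. 114. 148.] legs y 125.6
148 16 [474. 110. 149.] [494. 126. 154.] legs y 123.6
154 21 [477. 110. 154.] [494. 125. 160.] legs y 123.0
160 6 [480. 107. 161.] [484. 115. 166.] legs y nan
166 9 [479. 111. 166.] [484. 114. 172.] legs y nan
172 3 [480. 112. 172.] [484. 113. 173.] legs y nan<stdin>:7: RuntimeWarning: Mean of empty slice.
  ret = ret.dtype.type(ret / rcount)
```

View pics/f2.png

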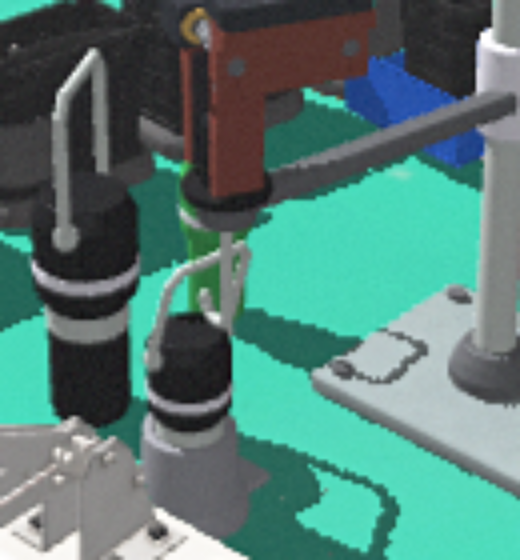

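The bar lies between stem (y≈114) and tip (y≈131) with no contact force, so I'll rise.

```bash
python3 -m creep '[0,0,0.004,0,0,0,0.008,0,0,0,0.012,0,0,0,0.016,0,0,0,0.019,0,0,0,0.021,0,0,0,0.021,0]'
```

```text
t: 9.03
ee_pos: [483.1, 114.8, 222.8]
orientation: [0.461, 3.104, 0.003]
ft_force: [-1.4, 0.7, 9.8]
width: 23.6
grasp_force: 30.0
```

```bash
python3 -m creep '[0,0,0.001,0,0,0,0.002,0,0,0,0.003,0,0,0,0.004,0,0,0,0.005,0,0,0,0.006,0,0,0,0.007,0,0,0,0.008,0,0,0,0.009,0,0,0,0.010,0]'
```

```text
t: 9.87
ee_pos: [482.8, 114.6, 231.7]
orientation: [0.461, 3.104, 0.002]
ft_force: [4.7, 1.3, 4.7]
width: 23.6
grasp_force: 30.0
```

```bash
python3 -m creep '[0,0,0.0015,0,0,0,0.003,0,0,0,0.0045,0,0,0,0.006,0,0,0,0.0075,0,0,0,0.009,0,0,0,0.0105,0,0,0,0.012,0,0,0,0.0135,0,0,0,0.015,0]'
```

```text
t: 10.7
ee_pos: [482.8, 114.5, 246.5]
orientation: [0.461, 3.105, 0.002]
ft_force: [5.4, 1.6, 3.4]
width: 23.7
grasp_force: 30.0
```

The load has dropped onto the hook. I'll keep rising.

```bash
python3 -m creep '[0,0,0.002,0,0,0,0.004,0,0,0,0.006,0,0,0,0.008,0,0,0,0.010,0,0,0,0.012,0,0,0,0.014,0,0,0,0.016,0,0,0,0.018,0,0,0,0.020,0]'
```

```text
t: 11.53
ee_pos: [482.7, 114.5, 266.5]
orientation: [0.461, 3.105, 0.002]
ft_force: [6.2, 0.3, 3.4]
width: 23.5
grasp_force: 30.0
```

```bash
python3 -m creep '[0,0,0.0015,0,0,0,0.003,0,0,0,0.0045,0,0,0,0.006,0,0,0,0.0075,0,0,0,0.009,0,0,0,0.0105,0,0,0,0.012,0,0,0,0.0135,0,0,0,0.015,0]'
```

```text
t: 12.37
ee_pos: [482.7, 114.3, 281.4]
orientation: [0.461, 3.105, 0.001]
ft_force: [5.0, 0.5, 3.8]
width: 23.5
grasp_force: 30.0
```

```bash
python3 -m creep '[0,0,0.002,0,0,0,0.004,0,0,0,0.006,0,0,0,0.008,0,0,0,0.010,0,0,0,0.012,0,0,0,0.014,0,0,0,0.016,0,0,0,0.018,0,0,0,0.019,0]'
python3 - <<'E'
from h import *
im,d,P=shot("side","g.png")
cv2.imwrite("pics/g2.png",cv2.resize(im[130:340,200:380,::-1],None,fx=2.8,fy=2.8))
E
```

```text
t: 13.2
ee_pos: [482.7, 114.3, 300.5]
orientation: [0.461, 3.105, 0.001]
ft_force: [5.8, 0.4, 3.2]
width: 23.3
grasp_force: 30.0
```

View pics/g2.png

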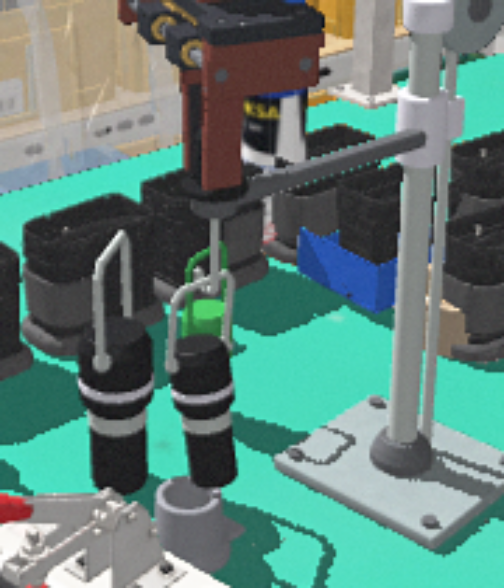

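The driver hangs clear of the cup. I'll close the last millimetres to the stop and ease the small side preload.

```bash
python3 -m creep '[0.0005,0,0.001,0,0.001,0,0.002,0,0.001,0,0.003,0,0.001,0,0.0035,0,0.001,0,0.0035,0,0.001,0,0.0035,0,0.001,0,0.0035,0]'
```

```text
t: 13.83
ee_pos: [482.7, 114.2, 303.4]
orientation: [0.461, 3.107, 0.0]
ft_force: [5.0, 0.7, 3.1]
width: 23.2
grasp_force: 30.0
```

```bash
python3 -m creep '[0,0,0,0,0,0,0,0,0,0,0,0,0,0,0,0,0,0,0,0,0,0,0,0,0,0,0,0,0,0,0,0,0,0,0,0,0,0,0,0]' 0.45
```

```text
t: 14.67
ee_pos: [482.4, 114.3, 303.4]
orientation: [0.461, 3.108, 0.0]
ft_force: [0.5, 0.1, -0.0]
width: 39.8
grasp_force: 0.0
```

```bash
python3 -m creep '[0,0,0.005,0,0,0,0.015,0,0,0,0.025,0,0,0,0.035,0,0,0,0.045,0,0,0,0.060,0,0,0,0.07,0,0,0,0.07,0,0,0,0.07,0,0,0,0.07,0]'; python3 -m creep '[0,0,0,0,0,0,0,0,0,0,0,0,0,0,0,0,0,0,0,0,0,0,0,0,0,0,0,0,0,0,0,0,0,0,0,0,0,0,0,0]'
python3 - <<'E'
from h import *
for i in range(2):
    im,d,P=shot("side","h%d.png"%i)
    q=P.reshape(-1,3);q=q[(abs(q[:,0]-481)<32)&(abs(q[:,1]-120)<45)]
    for a,b in((75,85),(100,120),(140,160),(190,240),(285,300),(320,345)):
        k=q[(q[:,2]>a)&(q[:,2]<b)]; print(a,len(k),k.mean(0).round(1) if len(k) else "",k.max(0).round() if len(k) else "",k.min(0).round() if len(k) else "")
cv2.imwrite("pics/i.png",cv2.resize(im[130:340,200:380,::-1],None,fx=2.8,fy=2.8))
E
```

```text
t: 15.5
ee_pos: [482.1, 114.2, 372.9]
orientation: [-0.461, -3.107, 0.0]
ft_force: [-0.2, 0.6, -0.2]
width: 39.8
grasp_force: 0.0
t: 16.33
ee_pos: [482.4, 114.3, 373.4]
orientation: [0.461, 3.107, 0.0]
ft_force: [0.0, -0.0, -0.4]
width: 39.7
grasp_force: 0.0
75 15 [473.7 107.2  83.7] [487. 118.  85.] [469.  99.  81.]
100 170 [477.3 108.4 109.8] [497. 127. 119.] [466.  98. 100.]
140 224 [473.8 113.1 150.5] [499. 135. 160.] [461. 104. 140.]
190 190 [480.2 122.2 219. ] [508. 132. 239.] [454. 110. 190.]
285 160 [481.6 105.  293.1] [513. 133. 300.] [462.  91. 285.]
320 157 [479.3 107.9 329.5] [493. 122. 337.] [471. 100. 320.]
75 15 [475.8 106.6  83.7] [497. 118.  85.] [469.  99.  82.]
100 164 [477.3 108.9 109.9] [496. 127. 120.] [466. 100. 100.]
140 221 [474.2 113.1 150.4] [499. 135. 160.] [461. 103. 140.]
190 187 [480.2 122.2 219.2] [508. 133. 239.] [456. 109. 190.]
285 159 [482.  104.3 293. ] [513. 130. 300.] [462.  92. 285.]
320 158 [479.3 107.8 329.5] [492. 122. 336.] [471. 100. 320.]
```

View pics/i.png

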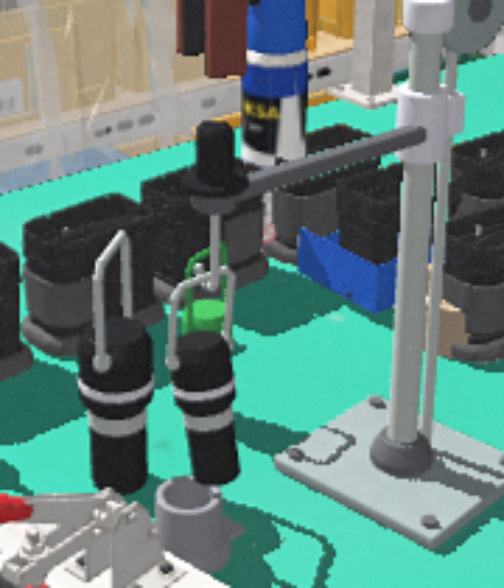

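The grip is free with its top back at z≈336, fully retracted. The driver hangs still with its underside at about 80 mm, so I'm handing in.

```bash
python3 -c "
from h import *
print(ticket.close_job())"
```

```text
the job is handed in; nothing more can be done
None
```

The driver hangs from the fully retracted hook, clear of the cup and nearly still. The gripper has let go and is clear, and the job is handed in; no verdict was returned.

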